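Hook down the hot warming-box hatch

ROBOT

A 7-joint arm with a two-finger parallel gripper is mounted at the origin on the work surface. World frame = base frame: x ahead of the robot, y to its left, z up, the work surface at z = 0. Lengths are in mm, angles in degrees, forces in N, time in s.
With the tool pointing down it reaches from about 400 to 850 mm from the base axis. Payload 10.4 kg.
Tool frame: the origin (TCP) lies at the very end of the fingers, on their centre line; the grasp point (between the pads) lies 19 mm behind it; x points along the fingers, y is the direction in which the jaws open and shut, and the axes are right-handed (so a half turn about x gives the same grasp; the last joint's range is limited). The gripper opens to 87 mm and grips with 3 to 60 N. Pads are 19 mm wide; open, the fingers measure 117 mm over their backs; the gripper's body (75 mm by 190 mm) begins 51 mm behind the grasp point.
Start: joints at [-74.92, 19.034, -3.707, 83.658, 1.238, 77.344, -5.071], TCP at [176.189, 599.674, 222.576] pointing down, gripper open.
Joint ranges: [-148.97, 148.97], [-28.65, 121.19], [-84.17, 76.75], [9.2, 138.47], [-72.65, 252.65], [3.7, 117.97], [-149.18, 149.18]. Speed limits (degrees/s): [127.2, 127.2, 159.86, 159.86, 180, 180, 180].

INTERFACE

Orientations are given as a 3x3 rotation matrix whose columns are the frame's x, y, z axes.
In Python, from cell import observe, capture, camera_info, job_done gives the robot as it stands.
- The arm moves only by the tool servo_tool, never from a script. Its argument "series" is a list of rows, each an object of numbers: "fingers": the closure, from 0 (fully open) to 1 (shut); "tx", "ty", "tz": the shift along the tool's x, y, z as a fraction of full scale; "yaw": the turn about the tool's x as a fraction of full scale. In form: [{"fingers": .., "tx": .., "ty": .., "tz": .., "yaw": ..}, ...]. A call has 1 to 20 rows; each row is the pose to reach, as a shift and turn from the pose commanded when the call began, along the tool's axes at that moment, turning the shorter way round; what a row does not reach only later rows make up. Full scale, the value 1, is 0.5 m for a shift and pi rad for a turn. A row lasts 1/8 s, in which the tool goes at most 62.5 mm and 10.7 degrees, less where a joint would pass 70% of its speed; a pose out of reach is approached as far as the arm can. A call with a number of a shift or a turn outside -1 to 1 is refused whole. A call with a gripper value outside its range is refused whole. The fingers move at their own pace and stop on an object; the grip force is fixed at half the most. Time passes only in rows, so rows that repeat a pose let the fingers close. It gives the time, the measured TCP pose, the force and the opening at its end, in the units of the state.
- observe(): the state, without advancing time (a new reading comes with each control period).
- capture(name): name is "scene" or "top" or "wrist"; returns the picture (420x560x3 uint8, red, green, blue); there is no depth.
- camera_info(name): a dict with "intrinsics" (3x3 intrinsics, pixels), "T" (4x4, takes a point from camera to world coordinates); the wrist camera has in their place "mount" (4x4, takes a point from camera to tool coordinates, whose origin is the TCP and whose axes are the tool frame's). Camera axes: x right, y up, looking along -z (the intrinsics and any distortion apply to the point x, -y, -z); pixel columns grow to the right and rows downward; lengths in mm; the calibration is good to about 2 mm. The wrist camera is an equidistant fisheye: a pixel r from the principal point sees the ray r / f radians off the axis. A picture is of the moment at which its call begins: read the wrist's pose just before it. camera_info takes no time and is no camera call.
- job_done(): hands the job in, once; it reports no verdict.
The state is a dict: "time_s": time; "qpos": joint angles; "qd": joint speeds; "tau": joint torques, N m; "tcp_pos": TCP position; "orientation": TCP orientation; "force": force on the tool from outside, world axes, zero at the start; "ft_torque": the same for the moment, N m; "width": opening from 0.0 (shut) to 1.0 (fully open).
Only numpy, scipy, OpenCV 4.12 (cv2) and the standard library are available. Lean on these libraries where they do the work, as an engineer would, in place of code of your own. Each camera call takes 0.05 s, during which the arm holds its last target. There are 200 camera calls.

TASK

The blue hatch of the warming box is hot, so do not touch it with the gripper: pick up the orange-handled hook, put its bent tip through the brass eye and swing the hatch gently all the way down onto its adjustable stop screw, wherever that is set. Press it home there through the hook with about 10 N for half a second so that its stay sets, never loading the hatch with more than 15 N at any time; then unhook, leave the hatch resting on the stop, lay the hook flat on the middle of the grey trivet without dropping it and let go, leaving the other things where they stand.

Things in the scene. Friction and masses are not known exactly. Their poses are not given: they have to be found in the camera images.
- hook: Loose hook, 0.16 kg, flat on the tray at first, x about away from the robot. Orange handle: box 110 (x) x 22 (y) x 34 high; a steel rod 7 across leaves its +x end at height 20, runs to x = 105 and bends square to +y: the bent tip is a straight round-ended pin, 7 across, axis at x 105, z 20, end at y 33.5. Origin: centre of the handle's underside. A load on the tip can turn it in a weak grip: hold it firmly, towards the rod end.
- hook_pin (a point): Middle of the free part of the bent tip: 105, 16, 20 mm in the hook's frame.
- hook_mid (a point): Middle of the hook's length, underside: 27, 0, 0 mm in the hook's frame.
- warmer: Fixed steel warming box on four legs, open at the back: 120 deep (x) x 280 wide (y) x 275 high. Origin: centre of its footprint; -x is its front, towards the robot; it stands turned by up to 0.2 rad.
- hatch (a joint): Angle (rad) of the blue hatch about its lower edge: 0 = shut, upright; grows as its top comes down to the front (warmer -x); it lands on the stop screw somewhere from 0.9 to 1.25. Starts 0 to 0.2. Plate 240 wide, 6 thick, reaching 107 from the axis, 0.28 to 0.52 kg. A friction stay (about 0.4 N m: 1 to 6 N at the eye with the weight) holds it at any angle.
- eye (a point): Centre of the brass eye on the middle of the hatch's free edge: a ring of 5 wire, clear opening 12.5 across, outside 24. Its hole runs along the warmer's y (parallel to the hatch axis) at all angles. The eye's centre is 125 from the hatch axis; shut, it is straight above the axis (4 to the front). It turns with the hatch.
- hatch_axis (a point): Point on the hatch's hinge axis below the eye: -63, 0, 160 mm in the warmer's frame. The axis runs along the warmer's y. Fixed.
- stop: Fixed dark bracket on the warmer's front, 65 long, below the hatch at y = +100 in the warmer's frame; origin on the hatch axis there. At its outer end a steel set screw with a red round head (12 across), 60 in front of the axis, is the rigid stop on which the hatch lands. The screw's height was set by hand (25 mm range) and is not measured: this pose does not tell it.
- trivet: Fixed grey silicone trivet, 220 (x) x 180 (y) x 8 thick, to the left or right in front of the warmer. Origin: centre of the underside.
- tray: Fixed flat steel rest plate, 220 (x) x 160 (y) x 6 thick, on the other side from the trivet; the hook starts on it. Origin: centre of the underside.
- press_a: Aluminium burger press, disc 110 across and 14 thick with a black knob, 62 high. Origin: centre of underside. Bystander.
- press_b: Second burger press, same as press_a. Bystander.
- caddy: Black condiment caddy with three flip-top lids, 100 x 200 x 69 high. Origin: centre of underside. Bystander.
- shaker: Amber glass seasoning jar, 48 across, 80 high, in the middle between tray and trivet. Origin: centre of underside. Bystander.
- cup: Small white bowl, 70 across, 50 high. Origin: centre of underside. Bystander.
- rack: Fixed chrome skewer rack with three slots and three flat skewers, base 90 x 100, 228 high. Origin: centre of underside. Bystander.

How it is judged (in metres and radians):
On the way, in this order (a step that is already met when the one before it is completed fails the run):
1. the hook's bent tip is through the eye (middle of the tip within 12 mm of the eye's centre) with the hatch still less than 0.4 rad open (distance between hook_pin and eye below 0.012 m and value of joint hatch below 0.4 rad), for 0.1 s.
2. the hatch, swung down by the hook in the eye, lies on the stop screw and is pressed onto it through the hook with 7 to 14 N for 0.4 s (contact force between stop and hatch above 3 N and distance between hook_pin and eye below 0.014 m and contact force between hook and hatch between 7 and 14 N), for 0.4 s.
At the end, for the whole second after the job is handed in: The hatch is down (beyond 0.8 rad), resting on the stop screw, and still; the hook lies flat (within 0.1 rad) and at rest on the trivet, the middle of its length within 50 mm of the trivet's centre, released (value of joint hatch above 0.8 rad and contact force between stop and hatch above 0.1 N and velocity of joint hatch below 0.05 rad/s and contact force between hook and trivet above 0.3 N and horizontal distance between hook_mid and trivet below 0.05 m and angle between hook's own z axis and vertical below 0.1 rad and linear speed of hook below 0.02 m/s); the robot touches nothing.
It fails at once if the hook and the hatch press on each other with more than 16 N (contact force between hook and hatch above 16 N).
It fails at once if the gripper or arm touches the hot hatch (contact force between any of the fingers, the arm and hatch above 0.5 N).
It fails at once if the hatch is slammed (faster than 2.5 rad/s) (velocity of joint hatch above 2.5 rad/s).
It fails at once if the hook is dropped or thrown (moves faster than 0.5 m/s while not held) (contact force between the fingers and hook below 0.3 N and linear speed of hook above 0.5 m/s).
It fails at once if a bystander is moved by more than 20 mm (distance of any of press_a, press_b, caddy, shaker, cup from where it was at the start of the episode above 0.02 m).
It also fails if it takes over 72 s, if anything falls off the work surface, if the arm or the gripper's body presses on something with over 40 N, if the wrist force passes 120 N, or if a joint passes its speed limit or range.

## Working session

There is one attempt and no reset: what is moved stays moved. The work goes in short steps, Python scripts to look and compute and a tool call to move; the robot and the scene stay as the last step left them, time stands still between calls to the robot, and variables do not carry over. Pictures are saved under pics/ and viewed, about 8 in all and at most 12, crops included, and the job is handed in when it is done.

Besides the shell and the picture viewer there is one more tool, called as name(argument=value, ...) on one line, values as JSON. servo_tool: Moves the arm, as the interface text tells. Shift numbers are shares of 0.5 m and turn numbers shares of pi rad, none past 1 either way. Its arguments: {"type":"object","properties":{"series":{"type":"array","items":{"type":"object","properties":{"fingers":{"type":"number"},"tx":{"type":"number","minimum":-1,"maximum":1},"ty":{"type":"number","minimum":-1,"maximum":1},"tz":{"type":"number","minimum":-1,"maximum":1},"yaw":{"type":"number","minimum":-1,"maximum":1}}}}},"required":["series"]}

```bash
mkdir -p pics; ls; cat > h.py <<'E'
import numpy as np, cv2
from cell import observe, capture, camera_info
def snap(n,f):
    p=capture(n); cv2.imwrite('pics/'+f,p[:,:,::-1]); return p
def ray(n,u,v,st=None):
    c=camera_info(n); K=np.array(c['intrinsics'])
    x=(u-K[0,2])/K[0,0]; y=(v-K[1,2])/K[1,1]
    if n=='wrist':
        r=np.hypot(x,y); s=np.sinc(r/np.pi); d=np.array([x*s,-y*s,-np.cos(r)])
        T=np.eye(4); T[:3,:3]=np.array(st['orientation']); T[:3,3]=st['tcp_pos']; T=T@np.array(c['mount'])
    else: d=np.array([x,-y,-1.]); T=np.array(c['T'])
    return T[:3,3],T[:3,:3]@d
def atz(n,u,v,z,st=None):
    o,d=ray(n,u,v,st); return o+d*(z-o[2])/d[2]
def tri(*obs):
    A=np.zeros((3,3));b=np.zeros(3)
    for o,d in obs:
        d=d/np.linalg.norm(d);P=np.eye(3)-np.outer(d,d);A+=P;b+=P@o
    p=np.linalg.solve(A,b)
    return p,[np.linalg.norm((np.eye(3)-np.outer(d/np.linalg.norm(d),d/np.linalg.norm(d)))@(p-o)) for o,d in obs]
def proj(n,p,st=None):
    c=camera_info(n); K=np.array(c['intrinsics'])
    if n=='wrist':
        T=np.eye(4); T[:3,:3]=np.array(st['orientation']); T[:3,3]=st['tcp_pos']; T=T@np.array(c['mount'])
    else: T=np.array(c['T'])
    q=T[:3,:3].T@(np.array(p)-T[:3,3]); x,y,z=q[0],-q[1],-q[2]
    k=1/z if n!='wrist' else np.arctan2(np.hypot(x,y),z)/np.hypot(x,y)
    return np.array([K[0,0]*x*k+K[0,2],K[1,1]*y*k+K[1,2]])
E
python3 - <<'E'
from h import *
np.set_printoptions(precision=3,suppress=True)
st=observe();print(st)
for n in('scene','top','wrist'):
    c=camera_info(n);print(n,{k:np.round(v,3).tolist() if not isinstance(v,str) else v for k,v in c.items()})
    snap(n,n+'0.png')
E
```

```text
pics
{'time_s': 0.0, 'qpos': array([-74.922,  19.071,  -3.706,  83.709,   1.237,  77.345,  -5.07 ]), 'qd': array([-0.016, -0.047,  0.02 ,  0.028,  0.002,  0.003, -0.062]), 'tau': array([ -0.   , -62.325,   0.025, -38.99 ,  -0.061,   0.039,   0.   ]), 'tcp_pos': array([176.077, 599.245, 221.741]), 'orientation': array([[-0.   ,  0.282,  0.959],
       [-0.001,  0.959, -0.282],
       [-1.   , -0.001,  0.   ]]), 'force': array([ 0.025, -0.366, -0.389]), 'ft_torque': array([-0.025,  0.007,  0.002]), 'width': 1.0022897718673658}
scene {'intrinsics': [[415.464, 0.0, 280.851], [0.0, 415.464, 215.898], [0.0, 0.0, 1.0]], 'T': [[-0.548, -0.695, 0.464, 1081.251], [0.836, -0.449, 0.315, 360.396], [-0.01, 0.561, 0.828, 1176.903], [0.0, 0.0, 0.0, 1.0]]}
top {'intrinsics': [[497.74, 0.0, 277.836], [0.0, 497.74, 210.55], [0.0, 0.0, 1.0]], 'T': [[0.021, 0.976, -0.217, 175.691], [-1.0, 0.021, -0.005, -11.818], [-0.0, 0.217, 0.976, 1852.173], [0.0, 0.0, 0.0, 1.0]]}
wrist {'intrinsics': [[325.192, 0.0, 278.014], [0.0, 325.192, 212.138], [0.0, 0.0, 1.0]], 'mount': [[-0.001, 0.274, -0.962, -163.155], [1.0, 0.0, -0.001, 0.07], [-0.0, -0.962, -0.274, -75.795], [0.0, 0.0, 0.0, 1.0]]}
```

```bash
python3 - <<'E'
import cv2
a=cv2.imread('pics/top0.png');cv2.imwrite('pics/top0b.png',cv2.resize(a,(800,600),interpolation=cv2.INTER_CUBIC))
E
```

```text
(no output)
```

View pics/top0.png

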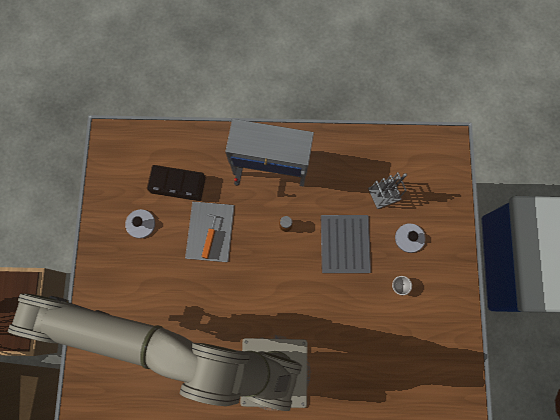

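View pics/scene0.png

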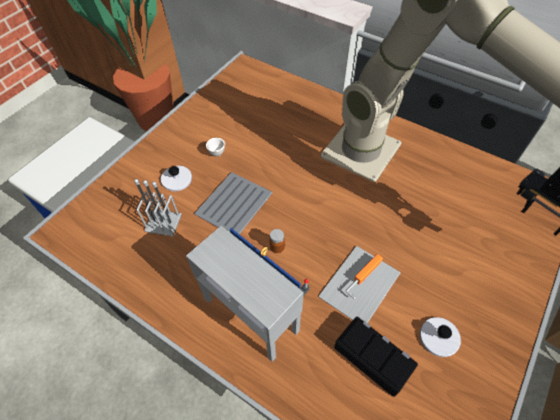

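Top view: tray with the hook at about (210,232), orange handle (208,243), rod to (218,215); warmer roof around (269,145), trivet (345,243), shaker (286,223). The scene view shows the eye near (264,252), the red screw head at (306,282) and the hook at (365,270).

```bash
python3 - <<'E'
from h import *
np.set_printoptions(precision=1,suppress=True)
for n in('top','scene'):
    a=cv2.imread(f'pics/{n}0.png');h=cv2.cvtColor(a,cv2.COLOR_BGR2HSV)
    m=cv2.inRange(h,(5,190,140),(16,255,255))
    k,l,s,c=cv2.connectedComponentsWithStats(m)
    for i in range(1,k):
        if s[i,4]>40:
            r=cv2.minAreaRect(np.argwhere(l==i)[:,::-1].astype(np.float32)); print(n,s[i],r)
            print([atz(n,u,v,40)[:2] for u,v in cv2.boxPoints(r)])
    if n=='top':
        print('trivet',[atz(n,u,v,8)[:2] for u,v in [(321,216),(368,215),(371,272),(322,273)]])
        print('tray',[atz(n,u,v,6)[:2] for u,v in [(191,202),(234,205),(228,262),(185,259)]])
        print('roof',[atz(n,u,v,275)[:2] for u,v in [(232,120),(313,132),(310,158),(226,150)]])
        print('eye',atz(n,265,161,285)[:2])
        print('shaker,cup,pa,pb,rack',[atz(n,u,v,60)[:2] for u,v in [(286,223),(402,285),(140,223),(410,238),(387,190)]])
        print('rodbend',[atz(n,u,v,26)[:2] for u,v in [(212,216),(221,218),(219,229)]])
print('eye',tri(ray('top',265,161),ray('scene',264,252)))
E
python3 - <<'E'
import cv2,numpy as np
a=cv2.imread('pics/top0.png')
A=cv2.resize(a[110:195,215:325],None,fx=4,fy=4,interpolation=cv2.INTER_CUBIC)
B=cv2.resize(a[195:270,180:240],None,fx=5,fy=5,interpolation=cv2.INTER_CUBIC)
s=cv2.imread('pics/scene0.png');C=cv2.resize(s[220:300,180:320],None,fx=3,fy=3,interpolation=cv2.INTER_CUBIC)[:220]
o=np.zeros((600,800,3),np.uint8);o[:340,:440]=A;o[:375,450:750]=B;o[375:595,:420]=C
cv2.imwrite('pics/crop1.png',o)
E
```

```text
top [203 229  11  29 123] ((207.558837890625, 242.76470947265625), (4.365641117095947, 28.861740112304688), 14.03624439239502)
[array([401.2, 270.5]), array([505.7, 250.2]), array([502. , 234.4]), array([397.7, 254.8])]
trivet [array([ 567.6, -166.9]), array([ 575.3, -344.9]), array([ 360.1, -352.1]), array([ 352.6, -171.1])]
tray [array([612. , 328.8]), array([603.8, 164.4]), array([386. , 177.8]), array([393.8, 338.2])]
roof [array([836.3, 157.4]), array([ 799.1, -116.8]), array([ 707.1, -107.4]), array([729.1, 173. ])]
eye [690.2  41.5]
shaker,cup,pa,pb,rack [array([527.6, -34.2]), array([ 311. , -452.3]), array([516.1, 501.2]), array([ 481.6, -486.9]), array([ 660.7, -407.9])]
rodbend [array([555.1, 243.2]), array([548.1, 209.1]), array([506.1, 214.6])]
eye (array([691.1,  42.6, 280.8]), [np.float64(1.0027728948407855), np.float64(1.002772894840743)])
```

View pics/crop1.png

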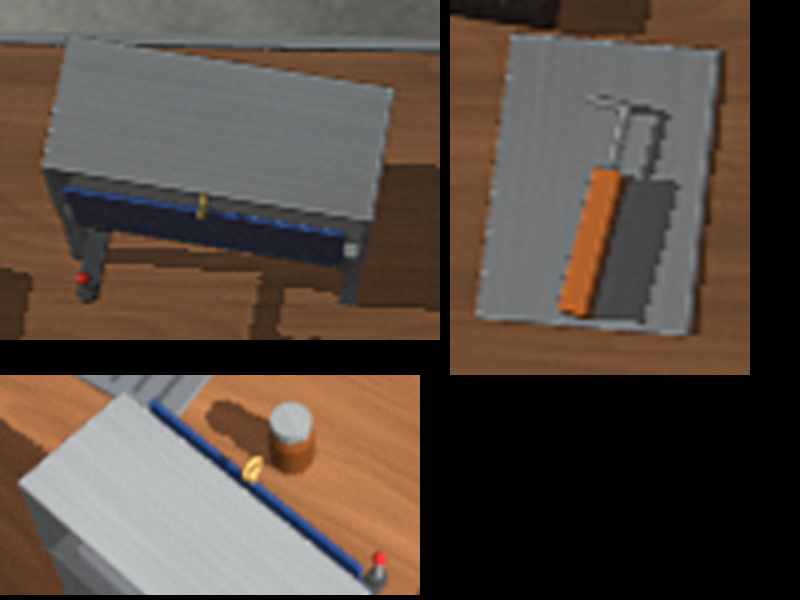

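The crops show the rod leaving the handle and the bend at its far left (+y), the brass eye mid-edge of the hatch, and the red screw at +y. I'm going above the hook for a close look.

servo_tool(series=[{"fingers": 0, "tx": 0.01, "ty": -0.04, "tz": 0.065, "yaw": -0.003}, {"fingers": 0, "tx": 0.024, "ty": -0.084, "tz": 0.136, "yaw": -0.005}, {"fingers": 0, "tx": 0.048, "ty": -0.168, "tz": 0.271, "yaw": -0.01}, {"fingers": 0, "tx": 0.072, "ty": -0.25, "tz": 0.407, "yaw": -0.014}, {"fingers": 0, "tx": 0.096, "ty": -0.335, "tz": 0.543, "yaw": -0.018}, {"fingers": 0, "tx": 0.12, "ty": -0.42, "tz": 0.68, "yaw": -0.022}, {"fingers": 0, "tx": 0.135, "ty": -0.475, "tz": 0.77, "yaw": -0.025}, {"fingers": 0, "tx": 0.144, "ty": -0.503, "tz": 0.814, "yaw": -0.027}, {"fingers": 0, "tx": 0.144, "ty": -0.503, "tz": 0.814, "yaw": -0.027}, {"fingers": 0, "tx": 0.144, "ty": -0.503, "tz": 0.814, "yaw": -0.027}, {"fingers": 0, "tx": 0.144, "ty": -0.503, "tz": 0.814, "yaw": -0.027}])

```text
time_s: 1.52
tcp_pos: [495.1, 244.6, 150.4]
orientation: [[-0.001, 0.199, 0.98], [0.0, 0.98, -0.199], [-1.0, 0.0, -0.001]]
force: [0.3, 0.8, 0.2]
width: 1.001
```

```bash
python3 - <<'E'
from h import *
np.set_printoptions(precision=3,suppress=True)
st=observe();print(st['time_s'],st['tcp_pos'],st['orientation'],st['force'])
np.save('st1.npy',st,allow_pickle=True)
a=snap('wrist','w1.png')
cv2.imwrite('pics/w1b.png',cv2.resize(a[:,:,::-1],(800,600),interpolation=cv2.INTER_CUBIC))
h=cv2.cvtColor(a,cv2.COLOR_RGB2HSV)
m=cv2.inRange(h,(5,190,120),(18,255,255));print(m.sum()/255)
E
```

```text
1.525 [495.13  244.573 150.449] [[-0.001  0.199  0.98 ]
 [ 0.     0.98  -0.199]
 [-1.     0.    -0.001]] [0.323 0.756 0.192]
423.0
```

View pics/w1b.png

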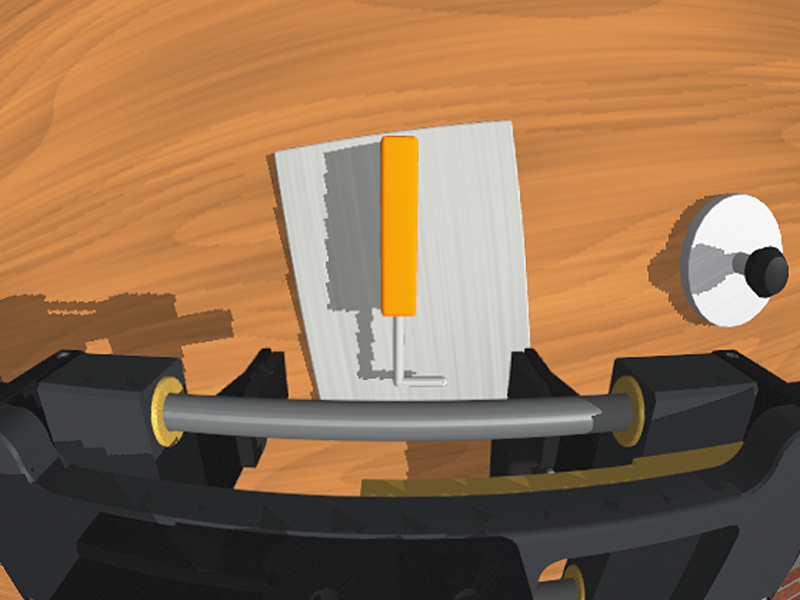

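The wrist view shows the handle top face spanning (383,137)-(416,315) in the 800-px picture, bend (399,382), pin end (446,381): the hook lies almost parallel to the tool.

```bash
python3 - <<'E'
from h import *
np.set_printoptions(precision=1,suppress=True)
st=np.load('st1.npy',allow_pickle=True).item(); s=.7
P=lambda u,v,z:atz('wrist',u*s,v*s,z,st)
c=[P(*q) for q in [(383,137,40),(417,137,40),(416,315,40),(382,315,40)]]
for x in c: print(x)
R=np.array(st['orientation']);t=np.array(st['tcp_pos'])
for x in c+[P(399,382,26),P(446,381,26)]: print('tool',R.T@(x-t))
E
```

```text
[397.6 256.4  40. ]
[401.5 275.7  40. ]
[507.  254.5  40. ]
[502.8 233.9  40. ]
tool [110.5  -7.8 -97.8]
tool [110.5  11.8 -97.9]
tool [110.4  12.    9.7]
tool [110.4  -9.    9.7]
tool [124.4   1.7  62.1]
tool [124.4  33.9  61.6]
```

servo_tool(series=[{"fingers": 0, "tx": 0.05, "ty": 0.003, "tz": 0.001, "yaw": 0}, {"fingers": 0, "tx": 0.12, "ty": 0.003, "tz": 0.001, "yaw": 0}, {"fingers": 0, "tx": 0.19, "ty": 0.003, "tz": 0.001, "yaw": 0}, {"fingers": 0, "tx": 0.24, "ty": 0.003, "tz": 0.001, "yaw": 0}, {"fingers": 0, "tx": 0.27, "ty": 0.003, "tz": 0.001, "yaw": 0}, {"fingers": 0, "tx": 0.281, "ty": 0.003, "tz": 0.001, "yaw": 0}, {"fingers": 0, "tx": 0.281, "ty": 0.003, "tz": 0.001, "yaw": 0}, {"fingers": 1, "tx": 0.281, "ty": 0.003, "tz": 0.001, "yaw": 0}, {"fingers": 1, "tx": 0.281, "ty": 0.003, "tz": 0.001, "yaw": 0}, {"fingers": 1, "tx": 0.281, "ty": 0.003, "tz": 0.001, "yaw": 0}, {"fingers": 1, "tx": 0.281, "ty": 0.003, "tz": 0.001, "yaw": 0}, {"fingers": 1, "tx": 0.281, "ty": 0.003, "tz": 0.001, "yaw": 0}, {"fingers": 1, "tx": 0.281, "ty": 0.003, "tz": 0.001, "yaw": 0}])

```text
time_s: 3.2
tcp_pos: [496.6, 245.0, 10.0]
orientation: [[-0.0, 0.2, 0.98], [0.0, 0.98, -0.2], [-1.0, 0.0, -0.0]]
force: [0.4, 0.7, 0.7]
width: 0.4
```

servo_tool(series=[{"fingers": 1}, {"fingers": 1}, {"fingers": 1}, {"fingers": 1}, {"fingers": 1}])

```text
validation failed for argument at $.se...
```

servo_tool(series=[{"fingers": 1, "tx": 0, "ty": 0, "tz": 0, "yaw": 0}, {"fingers": 1, "tx": 0, "ty": 0, "tz": 0, "yaw": 0}, {"fingers": 1, "tx": 0, "ty": 0, "tz": 0, "yaw": 0}, {"fingers": 1, "tx": 0, "ty": 0, "tz": 0, "yaw": 0}])

```text
time_s: 3.7
tcp_pos: [496.6, 245.0, 10.0]
orientation: [[0.0, 0.2, 0.98], [0.0, 0.98, -0.2], [-1.0, 0.0, 0.0]]
force: [0.4, -0.3, -0.4]
width: 0.254
```

Gripped (22 mm). I'll lift and go above the eye, looking past the hook from two sides.

servo_tool(series=[{"fingers": 1, "tx": -0.03, "ty": 0, "tz": 0, "yaw": 0}, {"fingers": 1, "tx": -0.09, "ty": 0, "tz": 0, "yaw": 0}, {"fingers": 1, "tx": -0.18, "ty": 0, "tz": 0, "yaw": 0}, {"fingers": 1, "tx": -0.28, "ty": 0, "tz": 0, "yaw": 0}, {"fingers": 1, "tx": -0.38, "ty": 0, "tz": 0, "yaw": -0.005}, {"fingers": 1, "tx": -0.48, "ty": -0.01, "tz": 0.03, "yaw": -0.008}, {"fingers": 1, "tx": -0.58, "ty": -0.04, "tz": 0.1, "yaw": -0.012}, {"fingers": 1, "tx": -0.66, "ty": -0.08, "tz": 0.2, "yaw": -0.018}, {"fingers": 1, "tx": -0.7, "ty": -0.12, "tz": 0.3, "yaw": -0.021}, {"fingers": 1, "tx": -0.71, "ty": -0.16, "tz": 0.4, "yaw": -0.021}, {"fingers": 1, "tx": -0.71, "ty": -0.18, "tz": 0.45, "yaw": -0.021}, {"fingers": 1, "tx": -0.71, "ty": -0.189, "tz": 0.473, "yaw": -0.021}, {"fingers": 1, "tx": -0.71, "ty": -0.189, "tz": 0.473, "yaw": -0.021}, {"fingers": 1, "tx": -0.71, "ty": -0.189, "tz": 0.473, "yaw": -0.021}, {"fingers": 1, "tx": -0.71, "ty": -0.189, "tz": 0.473, "yaw": -0.021}])

```text
time_s: 5.58
tcp_pos: [708.9, 106.0, 365.7]
orientation: [[0.001, 0.134, 0.991], [0.001, 0.991, -0.134], [-1.0, 0.001, 0.0]]
force: [-0.2, 0.5, -1.1]
width: 0.248
```

```bash
python3 - <<'E'
from h import *
np.set_printoptions(precision=3,suppress=True)
st=observe();print(st['time_s'],st['tcp_pos'],st['force'],proj('wrist',(691,42,281),st))
np.save('st2.npy',st,allow_pickle=True)
a=snap('wrist','w2.png')
cv2.imwrite('pics/w2b.png',cv2.resize(a[:,:,::-1],(800,600),interpolation=cv2.INTER_CUBIC))
E
```

```text
5.575 [708.901 105.96  365.729] [-0.227  0.49  -1.133] [195.834 207.399]
```

View pics/w2b.png

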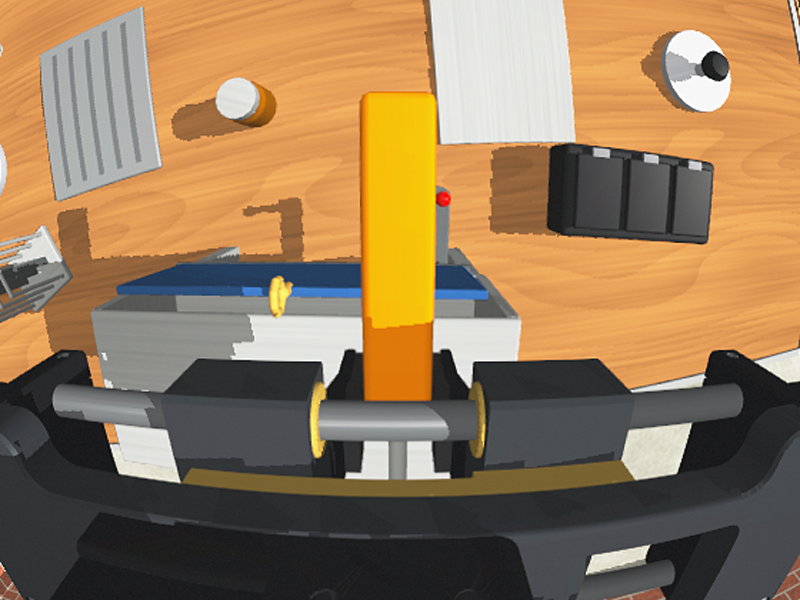

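The wrist view shows the eye ring centred near (279,296) in the 800-px picture, matching the prediction within a pixel; roof front corners at (93,312) and (521,318), red screw head at (444,198). Next, the second viewpoint on the far side.

servo_tool(series=[{"fingers": 1, "tx": 0, "ty": -0.04, "tz": 0, "yaw": 0}, {"fingers": 1, "tx": 0, "ty": -0.12, "tz": 0, "yaw": 0}, {"fingers": 1, "tx": 0, "ty": -0.2, "tz": 0, "yaw": 0}, {"fingers": 1, "tx": 0, "ty": -0.25, "tz": 0, "yaw": 0}, {"fingers": 1, "tx": 0, "ty": -0.262, "tz": 0, "yaw": 0}, {"fingers": 1, "tx": 0, "ty": -0.262, "tz": 0, "yaw": 0}, {"fingers": 1, "tx": 0, "ty": -0.262, "tz": 0, "yaw": 0}])

```text
time_s: 6.5
tcp_pos: [692.1, -22.6, 364.7]
orientation: [[-0.0, 0.132, 0.991], [0.001, 0.991, -0.132], [-1.0, 0.001, -0.0]]
force: [-0.2, 1.1, -1.7]
width: 0.254
```

```bash
python3 - <<'E'
from h import *
np.set_printoptions(precision=3,suppress=True)
st=observe();print(st['time_s'],st['tcp_pos'],st['force'])
np.save('st3.npy',st,allow_pickle=True)
a=snap('wrist','w3.png')[:,:,::-1]
b=cv2.imread('pics/w2.png')
o=np.zeros((600,800,3),np.uint8)
for i,(im,st_) in enumerate(((b,np.load('st2.npy',allow_pickle=True).item()),(a,st))):
    u,v=proj('wrist',(691,42,281),st_).astype(int); print(u,v)
    c=im[v-25:v+25,u-30:u+30]; o[:300,400*i:400*i+360]=cv2.resize(c,(360,300),interpolation=cv2.INTER_CUBIC)
o[310:600,:400]=cv2.resize(a,(400,290))
cv2.imwrite('pics/crop2.png',o)
st2=np.load('st2.npy',allow_pickle=True).item()
P=lambda u,v,z:atz('wrist',u*.7,v*.7,z,st2)
p,q=P(93,312,275),P(521,318,275);print('roof front',p,q,np.linalg.norm(p-q),np.degrees(np.arctan2(-(q-p)[0],(q-p)[1])))
E
```

```text
6.5 [692.08  -22.611 364.737] [-0.156  1.056 -1.72 ]
195 207
357 207
roof front [684.405 -95.833 275.   ] [724.303 177.85  275.   ] 276.5766425395098 -8.294424469128694
```

View pics/crop2.png

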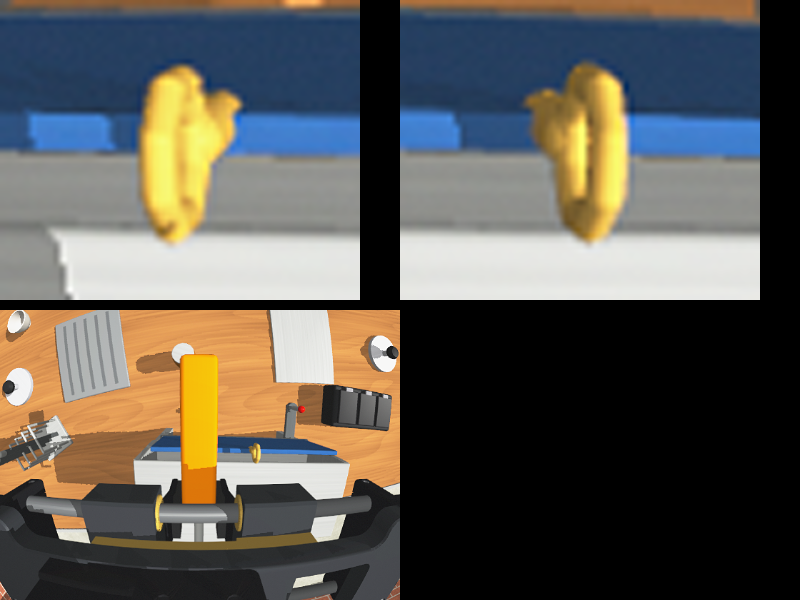

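Both crops show the ring silhouette: centre about (174,154) in the left crop, (192,153) in the right crop (stem excluded).

```bash
python3 - <<'E'
from h import *
np.set_printoptions(precision=1,suppress=True)
s2,s3=[np.load(f'st{i}.npy',allow_pickle=True).item() for i in(2,3)]
r=[ray('wrist',193.6,207.2,s2),ray('wrist',358.6,207.1,s3)]
print(tri(*r)); 
eye,_=tri(*r)
for n in('top','scene'):print(n,proj(n,eye))
# roof front corners/yaw, hatch axis from warmer model
P=lambda u,v,z:atz('wrist',u*.7,v*.7,z,s2)
p,q=P(93,312,275),P(521,318,275)
for psi in (-7.7,-8.3):
    a=np.radians(psi);X=np.array([np.cos(a),np.sin(a)]);Y=np.array([-X[1],X[0]])
    m=(p+q)[:2]/2; c=m+60*X; ax=c-63*X
    e=eye[:2]-ax; print(psi,'axis',ax,'eye rel x,y',e@X,e@Y,'angle',np.arctan2(-(e@X),eye[2]-160), 'r',np.hypot(e@X,eye[2]-160))
# top view roof
T=[atz('top',u,v,275)[:2] for u,v in[(232,119.5),(313.2,132.5),(308,164.5),(226.2,151.3)]]
d=T[0]-T[1];print('top yaw',np.degrees(np.arctan2(-d[0],d[1])),np.linalg.norm(d)); d=T[3]-T[2];print(np.degrees(np.arctan2(-d[0],d[1])),np.linalg.norm(d));print('centre',np.mean(T,0))
# trivet in wrist view 2
print('trivet',[P(u,v,8)[:2] for u,v in[(40,50),(141,8),(161,165),(57,200)]])
print('tcp tool->eye',np.array(s3['orientation']).T@(eye-np.array(s3['tcp_pos'])))
E
```

```text
(array([689.3,  42. , 286.8]), [np.float64(0.023106038993782628), np.float64(0.02310603899373586)])
top [264.9 161.1]
scene [263.7 250.1]
-7.7 axis [701.4  41.4] eye rel x,y -12.080410955059838 -1.082438934273217 angle 0.09495533680585068 r 127.41341715490351
-8.3 axis [701.4  41.4] eye rel x,y -12.068249019720128 -1.240298391365318 angle 0.09486031339945906 r 127.412264624126
top yaw -8.44350832038688 277.9609084395451
-8.375561185269161 275.98794999615444
centre [761.1  27.8]
trivet [array([ 353.4, -344.6]), array([ 358.7, -168.6]), array([ 571.4, -161.9]), array([ 575.6, -339.8])]
tcp tool->eye [ 78.   63.6 -11.3]
```

Eye at (689, 42, ~285), warmer turned about -8.35°, consistent with the 125 mm radius from the modelled axis. Moving to the pre-insertion pose, with the tip about 17 mm short of the ring.

servo_tool(series=[{"fingers": 1, "tx": 0, "ty": 0, "tz": -0.04, "yaw": 0.001}, {"fingers": 1, "tx": 0, "ty": 0, "tz": -0.11, "yaw": 0.002}, {"fingers": 1, "tx": 0.01, "ty": 0.015, "tz": -0.144, "yaw": 0.004}, {"fingers": 1, "tx": 0.06, "ty": 0.027, "tz": -0.144, "yaw": 0.004}, {"fingers": 1, "tx": 0.13, "ty": 0.027, "tz": -0.144, "yaw": 0.004}, {"fingers": 1, "tx": 0.175, "ty": 0.027, "tz": -0.144, "yaw": 0.004}, {"fingers": 1, "tx": 0.192, "ty": 0.027, "tz": -0.144, "yaw": 0.004}, {"fingers": 1, "tx": 0.192, "ty": 0.027, "tz": -0.144, "yaw": 0.004}, {"fingers": 1, "tx": 0.192, "ty": 0.027, "tz": -0.144, "yaw": 0.004}])

```text
time_s: 7.68
tcp_pos: [622.8, -1.4, 270.2]
orientation: [[0.002, 0.147, 0.989], [0.0, 0.989, -0.147], [-1.0, 0.001, 0.002]]
force: [0.3, -0.1, -1.9]
width: 0.249
```

```bash
python3 - <<'E'
from h import *
np.set_printoptions(precision=2,suppress=True)
st=observe();print(st['time_s'],st['tcp_pos'],st['orientation'][:,1],st['force'])
np.save('st4.npy',st,allow_pickle=True)
R=np.array(st['orientation']);t=np.array(st['tcp_pos'])
o=np.zeros((600,800,3),np.uint8)
for i,(n,x) in enumerate((('scene',0),('top',0),('wrist',0))):
    a=snap(n,n+'4.png')[:,:,::-1].copy()
    if n=='wrist': o[310:600,:400]=cv2.resize(a,(400,290));continue
    c0=proj(n,(689.3,42,285)).astype(int)
    c=cv2.resize(a[c0[1]-25:c0[1]+25,c0[0]-30:c0[0]+30],None,fx=6,fy=6,interpolation=cv2.INTER_CUBIC); o[:300,400*i:400*i+360]=c
    print(n,'origin',c0-[30,25])
    for lab,p in (('eye',np.array((689.3,42,285.))),('bend',t+R@[-16,0,60]),('tip',t+R@[-16,33.5,60]),('eyeB',None),):
        if p is not None: print(lab,p,((proj(n,p)-c0+[30,25])+.5)*6-.5)
cv2.imwrite('pics/crop3.png',o)
E
```

```text
7.675 [622.82  -1.43 270.24] [0.15 0.99 0.  ] [ 0.33 -0.1  -1.92]
scene origin [233 225]
eye [689.3  42.  285. ] [186.98 155.23]
bend [682.15 -10.25 286.33] [93.42 81.48]
tip [687.07  22.89 286.35] [151.71 127.56]
top origin [234 136]
eye [689.3  42.  285. ] [187.62 154.07]
bend [682.15 -10.25 286.33] [282.41 167.7 ]
tip [687.07  22.89 286.35] [222.25 157.9 ]
```

View pics/crop3.png

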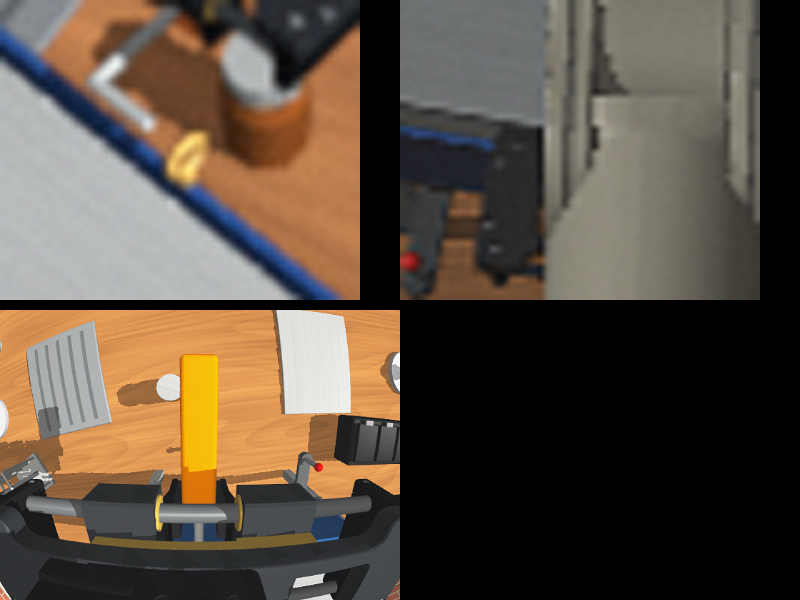

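The scene crop shows the pin from (97,82) to (153,124) and the ring at (187,157), the pin aimed at the ring but possibly a little high. I'll check against a projected model.

```bash
python3 - <<'E'
from h import *
np.set_printoptions(precision=2,suppress=True)
st=np.load('st4.npy',allow_pickle=True).item()
R=np.array(st['orientation']);t=np.array(st['tcp_pos'])
a=cv2.imread('pics/scene4.png');x0,y0=238,228;F=16
c=cv2.resize(a[y0:y0+37,x0:x0+50],None,fx=F,fy=F,interpolation=cv2.INTER_CUBIC)
f=lambda p:tuple(np.round(((proj('scene',p)-[x0,y0])+.5)*F-.5).astype(int).tolist())
psi=np.radians(-8.35);X=np.array([np.cos(psi),np.sin(psi),0]);Z=np.array([0,0,1.]);Y=np.cross(Z,X)
eye=np.array((689.3,42,285.))
for r in(6.25,12):
    pts=np.array([f(eye+r*(np.cos(k)*X+np.sin(k)*Z)) for k in np.linspace(0,6.283,60)]);cv2.polylines(c,[pts],True,(255,0,255),1)
for s in(-1,1):
    # silhouettes: offset perpendicular to view
    v=np.array(camera_info('scene')['T'])[:3,3]-t;v/=np.linalg.norm(v)
    w=np.cross(R[:,1],v);w/=np.linalg.norm(w)
    cv2.line(c,f(t+R@[-16,0,60]+3.5*s*w),f(t+R@[-16,33.5,60]+3.5*s*w),(0,255,0),1)
    w=np.cross(R[:,2],v);w/=np.linalg.norm(w)
    cv2.line(c,f(t+R@[-16,0,60]+3.5*s*w),f(t+R@[-16,0,10]+3.5*s*w),(0,255,0),1)
cv2.imwrite('pics/ov4.png',c)
p=eye
for nm,d in(('X',X),('Y',Y),('Z',Z)):print(nm,(proj('scene',p+10*d)-proj('scene',p))*F/10)
E
```

```text
X [-4.45  4.3 ]
Y [4.79 3.77]
Z [-0.29 -3.23]
```

View pics/ov4.png

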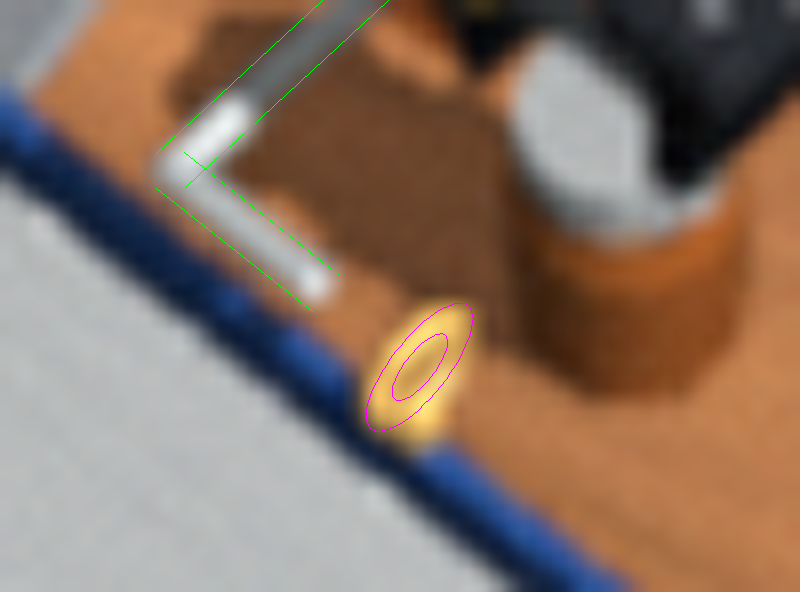

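The overlay matches: the pin axis extended meets the ring centre (420,367) within about a millimetre. I'm inserting slowly and checking the force.

servo_tool(series=[{"fingers": 1, "tx": 0.002, "ty": 0.005, "tz": 0.001, "yaw": 0}, {"fingers": 1, "tx": 0.002, "ty": 0.012, "tz": 0.001, "yaw": 0}, {"fingers": 1, "tx": 0.002, "ty": 0.02, "tz": 0.001, "yaw": 0}, {"fingers": 1, "tx": 0.002, "ty": 0.028, "tz": 0.001, "yaw": 0}, {"fingers": 1, "tx": 0.002, "ty": 0.036, "tz": 0.001, "yaw": 0}, {"fingers": 1, "tx": 0.002, "ty": 0.042, "tz": 0.001, "yaw": 0}, {"fingers": 1, "tx": 0.002, "ty": 0.046, "tz": 0.001, "yaw": 0}, {"fingers": 1, "tx": 0.002, "ty": 0.046, "tz": 0.001, "yaw": 0}])

```text
time_s: 8.82
tcp_pos: [626.2, 21.3, 268.0]
orientation: [[-0.0, 0.147, 0.989], [0.0, 0.989, -0.147], [-1.0, 0.0, -0.0]]
force: [-0.2, -0.2, -1.7]
width: 0.25
```

servo_tool(series=[{"fingers": 1, "tx": -0.001, "ty": 0.005, "tz": 0, "yaw": 0}, {"fingers": 1, "tx": -0.001, "ty": 0.011, "tz": 0, "yaw": 0}, {"fingers": 1, "tx": -0.001, "ty": 0.018, "tz": 0, "yaw": 0}, {"fingers": 1, "tx": -0.001, "ty": 0.024, "tz": 0, "yaw": 0}, {"fingers": 1, "tx": -0.001, "ty": 0.027, "tz": 0, "yaw": 0}, {"fingers": 1, "tx": -0.001, "ty": 0.027, "tz": 0, "yaw": 0}, {"fingers": 1, "tx": -0.001, "ty": 0.027, "tz": 0, "yaw": 0}])

```text
time_s: 9.7
tcp_pos: [628.1, 34.4, 268.5]
orientation: [[-0.0, 0.147, 0.989], [0.0, 0.989, -0.147], [-1.0, 0.0, -0.0]]
force: [-0.5, 0.3, -1.3]
width: 0.253
```

```bash
python3 - <<'E'
from h import *
np.set_printoptions(precision=2,suppress=True)
st=observe();print(st['time_s'],st['tcp_pos'],st['force'],st['ft_torque'])
R=np.array(st['orientation']);t=np.array(st['tcp_pos']);print('pin',t+R@[-16,16,60])
a=snap('scene','scene5.png')[:,:,::-1];x0,y0=238,228;F=16
c=cv2.resize(a[y0:y0+37,x0:x0+50],None,fx=F,fy=F,interpolation=cv2.INTER_CUBIC)
cv2.imwrite('pics/ov5.png',c)
E
```

```text
9.7 [628.15  34.36 268.52] [-0.52  0.32 -1.27] [ 0.   -0.06  0.02]
pin [689.85  41.35 284.52]
```

View pics/ov5.png

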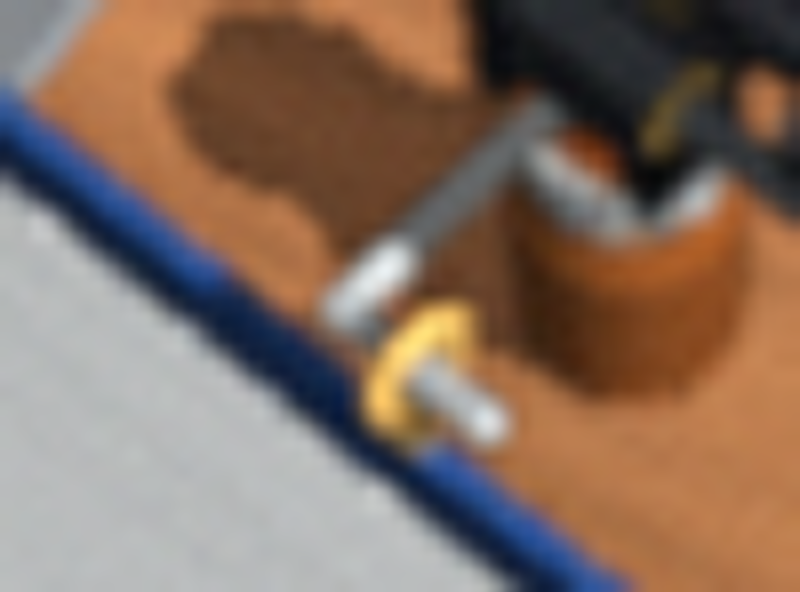

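The pin is through the eye, with its tip well past the ring at (490,425), and there is no side force. Starting the arc, first to about 0.5 rad.

servo_tool(series=[{"fingers": 1, "tx": 0.0006, "ty": 0, "tz": -0.006, "yaw": 0}, {"fingers": 1, "tx": 0.0016, "ty": 0, "tz": -0.013, "yaw": 0}, {"fingers": 1, "tx": 0.0038, "ty": 0, "tz": -0.0256, "yaw": 0}, {"fingers": 1, "tx": 0.0066, "ty": 0, "tz": -0.0377, "yaw": 0}, {"fingers": 1, "tx": 0.01, "ty": 0, "tz": -0.0498, "yaw": 0}, {"fingers": 1, "tx": 0.01, "ty": 0, "tz": -0.0498, "yaw": 0}])

```text
time_s: 10.5
tcp_pos: [602.8, 38.3, 263.6]
orientation: [[-0.001, 0.147, 0.989], [0.0, 0.989, -0.147], [-1.0, 0.0, -0.001]]
force: [0.3, -0.5, -1.8]
width: 0.247
```

```bash
cat > ring.py <<'E'
from h import *
np.set_printoptions(precision=2,suppress=True)
def ring(save=None):
    st=observe();R=np.array(st['orientation']);t=np.array(st['tcp_pos']);pin=t+R@[-16,16,60]
    a=capture('scene'); 
    if save: cv2.imwrite('pics/'+save,a[:,:,::-1])
    h=cv2.cvtColor(a,cv2.COLOR_RGB2HSV);m=cv2.inRange(h,(18,110,140),(30,255,255))
    p=proj('scene',pin).astype(int);w=np.zeros_like(m);w[p[1]-12:p[1]+12,p[0]-12:p[0]+12]=255
    ys,xs=np.nonzero(m&w);print('t',st['time_s'],'F',st['force'],'tq',st['ft_torque'],'pin',pin,'exp px',proj('scene',pin),'brass px',xs.mean() if len(xs) else None,ys.mean() if len(ys) else None,len(xs))
E
python3 -c "
from ring import *
ring()
a=cv2.imread('pics/scene5.png');h=cv2.cvtColor(a,cv2.COLOR_BGR2HSV);m=cv2.inRange(h,(18,110,140),(30,255,255));ys,xs=np.nonzero(m[239:263,252:276]);print(xs.mean()+252,ys.mean()+239,len(xs),proj('scene',(689.8,41.3,284.5)))"
```

```text
t 10.5 F [ 0.25 -0.52 -1.78] tq [-0.02 -0.13  0.05] pin [664.5   45.28 279.55] exp px [270.57 244.85] brass px 269.46666666666664 246.03333333333333 30
263.1666666666667 250.20833333333334 24 [263.41 250.57]
```

servo_tool(series=[{"fingers": 1, "tx": 0.004, "ty": 0, "tz": -0.0118, "yaw": 0}, {"fingers": 1, "tx": 0.0086, "ty": 0, "tz": -0.0234, "yaw": 0}, {"fingers": 1, "tx": 0.0136, "ty": 0, "tz": -0.0348, "yaw": 0}, {"fingers": 1, "tx": 0.0194, "ty": 0, "tz": -0.046, "yaw": 0}, {"fingers": 1, "tx": 0.0256, "ty": 0, "tz": -0.0568, "yaw": 0}, {"fingers": 1, "tx": 0.0324, "ty": 0, "tz": -0.0672, "yaw": 0}])

```text
time_s: 11.3
tcp_pos: [569.9, 43.2, 247.1]
orientation: [[0.0, 0.147, 0.989], [0.0, 0.989, -0.147], [-1.0, 0.0, 0.0]]
force: [3.6, 0.6, -1.7]
width: 0.249
```

```bash
python3 -c "
from ring import *
ring()"
```

```text
t 11.3 F [ 3.57  0.58 -1.74] tq [ 0.04 -0.78 -0.02] pin [631.62  50.16 263.13] exp px [279.55 239.63] brass px 278.0416666666667 241.25 24
```

servo_tool(series=[{"fingers": 1, "tx": 0.0074, "ty": 0, "tz": -0.0102, "yaw": 0}, {"fingers": 1, "tx": 0.0152, "ty": 0, "tz": -0.02, "yaw": 0}, {"fingers": 1, "tx": 0.0234, "ty": 0, "tz": -0.0294, "yaw": 0}, {"fingers": 1, "tx": 0.0322, "ty": 0, "tz": -0.0382, "yaw": 0}, {"fingers": 1, "tx": 0.0414, "ty": 0, "tz": -0.0468, "yaw": 0}, {"fingers": 1, "tx": 0.051, "ty": 0, "tz": -0.0548, "yaw": 0}])

```text
time_s: 12.1
tcp_pos: [542.9, 47.1, 221.6]
orientation: [[0.0, 0.147, 0.989], [0.0, 0.989, -0.147], [-1.0, 0.0, 0.0]]
force: [3.0, -0.6, -0.8]
width: 0.246
```

```bash
python3 -c "
from ring import *
ring()"
```

```text
t 12.1 F [ 2.97 -0.62 -0.75] tq [-0.06 -0.74 -0.05] pin [604.63  54.1  237.57] exp px [286.55 237.92] brass px 285.5217391304348 238.69565217391303 23
```

Tracking well. I'll estimate the stop angle from the red screw head before the slow contact.

```bash
python3 - <<'E'
from h import *
np.set_printoptions(precision=2,suppress=True)
s2,s3=[np.load(f'st{i}.npy',allow_pickle=True).item() for i in(2,3)]
obs=[]
for n,f,st in(('wrist','w2',s2),('wrist','w3',s3),('scene','scene0',None),('top','top0',None)):
    a=cv2.imread(f'pics/{f}.png');h=cv2.cvtColor(a,cv2.COLOR_BGR2HSV)
    m=cv2.inRange(h,(0,190,120),(4,255,255))|cv2.inRange(h,(174,190,120),(180,255,255))
    k,l,s,c=cv2.connectedComponentsWithStats(m);g=proj(n,(655,150,190),st)
    i=min(range(1,k),key=lambda i:np.linalg.norm(c[i]-g)-.0*s[i,4]);print(f,s[i],c[i],g)
    obs.append(ray(n,*c[i],st))
for o in(obs[:2],obs[:3],obs):
    p,e=tri(*o);a=np.radians(-8.35);X=np.array([np.cos(a),np.sin(a)]);Y=np.array([-X[1],X[0]])
    d=p[:2]-[701.4,41.4];print(p,np.array(e),'front',-d@X,'y',d@Y,'h',p[2]-160)
E
```

```text
w2 [305 135  10   9  72] [309.85 139.12] [312.55 138.  ]
w3 [418 139   9  10  69] [421.83 143.32] [427.16 142.9 ]
scene0 [305 279   3   4  10] [306.  280.8] [307.01 278.48]
top0 [235 178   2   3   4] [235.25 179.  ] [234.17 178.64]
[656.34 148.03 179.52] [0.18 0.18] front 60.0705607281801 y 98.95336337881696 h 19.522935739509705
[656.59 148.54 177.64] [0.36 0.41 0.22] front 59.89076872994042 y 99.4962293901486 h 17.644090242816077
[656.76 148.19 178.12] [0.17 0.65 0.54 0.96] front 59.67059296738696 y 99.17572366410319 h 18.11781845333263
```

servo_tool(series=[{"fingers": 1, "tx": 0.005, "ty": 0, "tz": -0.0038, "yaw": 0}, {"fingers": 1, "tx": 0.01, "ty": 0, "tz": -0.0076, "yaw": 0}, {"fingers": 1, "tx": 0.015, "ty": 0, "tz": -0.0112, "yaw": 0}, {"fingers": 1, "tx": 0.0204, "ty": 0, "tz": -0.0146, "yaw": 0}, {"fingers": 1, "tx": 0.0258, "ty": 0, "tz": -0.018, "yaw": 0}, {"fingers": 1, "tx": 0.031, "ty": 0, "tz": -0.021, "yaw": 0}, {"fingers": 1, "tx": 0.0376, "ty": 0, "tz": -0.0246, "yaw": 0}, {"fingers": 1, "tx": 0.0376, "ty": 0, "tz": -0.0246, "yaw": 0}])

```text
time_s: 13.15
tcp_pos: [530.6, 49.0, 202.7]
orientation: [[-0.001, 0.147, 0.989], [0.0, 0.989, -0.147], [-1.0, -0.0, -0.001]]
force: [1.4, -1.5, -1.0]
width: 0.247
```

```bash
python3 -c "
from ring import *
ring()"
```

```text
t 13.15 F [ 1.44 -1.47 -1.05] tq [-0.03 -0.24 -0.06] pin [592.34  55.96 218.6 ] exp px [289.61 238.6 ] brass px 288.8 239.16 25
```

servo_tool(series=[{"fingers": 1, "tx": 0.0022, "ty": 0, "tz": -0.0012, "yaw": 0}, {"fingers": 1, "tx": 0.0045, "ty": 0, "tz": -0.0023, "yaw": 0}, {"fingers": 1, "tx": 0.0068, "ty": 0, "tz": -0.0035, "yaw": 0}, {"fingers": 1, "tx": 0.009, "ty": 0, "tz": -0.0046, "yaw": 0}, {"fingers": 1, "tx": 0.009, "ty": 0, "tz": -0.0046, "yaw": 0}])

```text
time_s: 13.82
tcp_pos: [528.7, 49.3, 198.4]
orientation: [[-0.0, 0.147, 0.989], [0.0, 0.989, -0.147], [-1.0, 0.0, -0.0]]
force: [1.4, 0.1, -0.4]
width: 0.251
```

servo_tool(series=[{"fingers": 1, "tx": 0.0009, "ty": 0, "tz": -0.0004, "yaw": 0}, {"fingers": 1, "tx": 0.0018, "ty": 0, "tz": -0.0008, "yaw": 0}, {"fingers": 1, "tx": 0.0027, "ty": 0, "tz": -0.0013, "yaw": 0}, {"fingers": 1, "tx": 0.0036, "ty": 0, "tz": -0.0017, "yaw": 0}])

```text
time_s: 14.32
tcp_pos: [527.9, 49.4, 196.7]
orientation: [[0.0, 0.147, 0.989], [0.0, 0.989, -0.147], [-1.0, 0.0, 0.0]]
force: [1.2, -0.4, -0.7]
width: 0.251
```

servo_tool(series=[{"fingers": 1, "tx": 0.0009, "ty": 0, "tz": -0.0004, "yaw": 0}, {"fingers": 1, "tx": 0.0018, "ty": 0, "tz": -0.0008, "yaw": 0}, {"fingers": 1, "tx": 0.0027, "ty": 0, "tz": -0.0012, "yaw": 0}, {"fingers": 1, "tx": 0.0036, "ty": 0, "tz": -0.0016, "yaw": 0}])

```text
time_s: 14.82
tcp_pos: [527.1, 49.5, 194.9]
orientation: [[0.0, 0.147, 0.989], [0.0, 0.989, -0.147], [-1.0, 0.0, 0.0]]
force: [1.3, 0.7, 1.1]
width: 0.251
```

servo_tool(series=[{"fingers": 1, "tx": 0.0009, "ty": 0, "tz": -0.0004, "yaw": 0}, {"fingers": 1, "tx": 0.0018, "ty": 0, "tz": -0.0008, "yaw": 0}])

```text
time_s: 15.08
tcp_pos: [526.8, 49.6, 194.0]
orientation: [[0.0, 0.147, 0.989], [0.0, 0.989, -0.147], [-1.0, 0.0, 0.0]]
force: [0.9, -0.6, -0.4]
width: 0.25
```

```bash
python3 -c "
from ring import *
ring();ring();ring()"
```

```text
t 15.075 F [ 0.93 -0.57 -0.44] tq [-0.05 -0.55  0.03] pin [588.45  56.56 210.04] exp px [290.55 239.3 ] brass px 289.7391304347826 239.7826086956522 23
t 15.125 F [ 1.68  0.84 -0.08] tq [-0.05 -0.57 -0.05] pin [588.44  56.56 210.01] exp px [290.55 239.3 ] brass px 289.7916666666667 239.70833333333334 24
t 15.175 F [1.46 0.36 0.33] tq [-0.02 -0.55 -0.04] pin [588.44  56.56 210.04] exp px [290.55 239.3 ] brass px 289.7391304347826 239.7826086956522 23
```

servo_tool(series=[{"fingers": 1, "tx": 0.0009, "ty": 0, "tz": -0.0004, "yaw": 0}, {"fingers": 1, "tx": 0.0018, "ty": 0, "tz": -0.0007, "yaw": 0}, {"fingers": 1, "tx": 0.0028, "ty": 0, "tz": -0.0011, "yaw": 0}])

```text
time_s: 15.6
tcp_pos: [526.5, 49.6, 192.9]
orientation: [[0.001, 0.147, 0.989], [0.0, 0.989, -0.147], [-1.0, 0.0, 0.001]]
force: [2.3, -0.8, 3.1]
width: 0.249
```

```bash
cat > f.py <<'E'
from h import *
np.set_printoptions(precision=2,suppress=True)
F=[];T=[]
for i in range(4):
    s=observe();F.append(s['force']);T.append(s['ft_torque']);capture('scene')
t=np.array(s['tcp_pos']);print(s['time_s'],t,'F',np.mean(F,0)-[0,0,-1.7],'T',np.mean(T,0))
E
python3 f.py
```

```text
15.75 [526.46  49.65 192.9 ] F [ 2.21 -0.72  4.52] T [-0.05 -0.84 -0.04]
```

Contact with the stop seems to begin (net ~5 N). Half-millimetre steps from here.

servo_tool(series=[{"fingers": 1, "tx": 0.001, "ty": 0, "tz": -0.0004, "yaw": 0}])

```text
time_s: 15.92
tcp_pos: [526.3, 49.7, 192.5]
orientation: [[0.001, 0.147, 0.989], [0.0, 0.989, -0.147], [-1.0, 0.0, 0.001]]
force: [3.2, -1.7, 3.6]
width: 0.252
```

```bash
python3 f.py
```

```text
16.075 [526.28  49.68 192.33] F [ 3.19 -0.8   5.6 ] T [-0.06 -1.15 -0.04]
```

servo_tool(series=[{"fingers": 1, "tx": 0.001, "ty": 0, "tz": -0.0004, "yaw": 0}])

```text
time_s: 16.25
tcp_pos: [526.1, 49.7, 191.8]
orientation: [[0.001, 0.147, 0.989], [0.0, 0.989, -0.147], [-1.0, 0.0, 0.001]]
force: [5.1, -0.5, 4.1]
width: 0.247
```

```bash
python3 f.py
```

```text
16.4 [526.1   49.72 191.76] F [ 4.93 -0.63  5.77] T [-0.07 -1.49 -0.08]
```

servo_tool(series=[{"fingers": 1, "tx": 0.0012, "ty": 0, "tz": 0.0004, "yaw": 0}])

```text
time_s: 16.58
tcp_pos: [526.1, 49.7, 191.1]
orientation: [[0.0, 0.147, 0.989], [0.0, 0.989, -0.147], [-1.0, 0.0, 0.0]]
force: [4.3, -0.5, 2.8]
width: 0.249
```

```bash
python3 f.py
```

```text
16.725 [526.04  49.7  191.01] F [ 4.67 -0.43  5.4 ] T [-0.01 -1.4  -0.04]
```

```bash
python3 - <<'E'
from h import *
st=observe();R=np.array(st['orientation']);t=np.array(st['tcp_pos'])
a=snap('scene','scene6.png')[:,:,::-1];x0,y0=262,218;F=12
c=cv2.resize(a[y0:y0+50,x0:x0+66],None,fx=F,fy=F,interpolation=cv2.INTER_CUBIC)
f=lambda p:tuple(np.round(((proj('scene',p)-[x0,y0])+.5)*F-.5).astype(int).tolist())
psi=np.radians(-8.35);X=np.array([np.cos(psi),np.sin(psi),0]);Z=np.array([0,0,1.]);Y=np.cross(Z,X)
ax=np.array([701.4,41.4,160])-1.*Y
for th,col in((1.08,(255,0,255)),(1.13,(0,255,255)),(1.18,(255,255,0))):
    D=-np.sin(th)*X+np.cos(th)*Z;N=-np.cos(th)*X-np.sin(th)*Z; e=ax+125*D+4*N
    cv2.polylines(c,[np.array([f(e+12*(np.cos(k)*X+np.sin(k)*Z)) for k in np.linspace(0,6.283,60)])],True,col,1)
    cv2.line(c,f(ax+107*D-120*Y),f(ax+107*D+120*Y),col,1)
cv2.line(c,f(t+R@[-16,0,60]),f(t+R@[-16,33.5,60]),(0,255,0),1);cv2.line(c,f(t+R@[-16,0,60]),f(t+R@[-16,0,10]),(0,255,0),1)
cv2.imwrite('pics/ov6.png',c)
E
```

```text
(no output)
```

View pics/ov6.png

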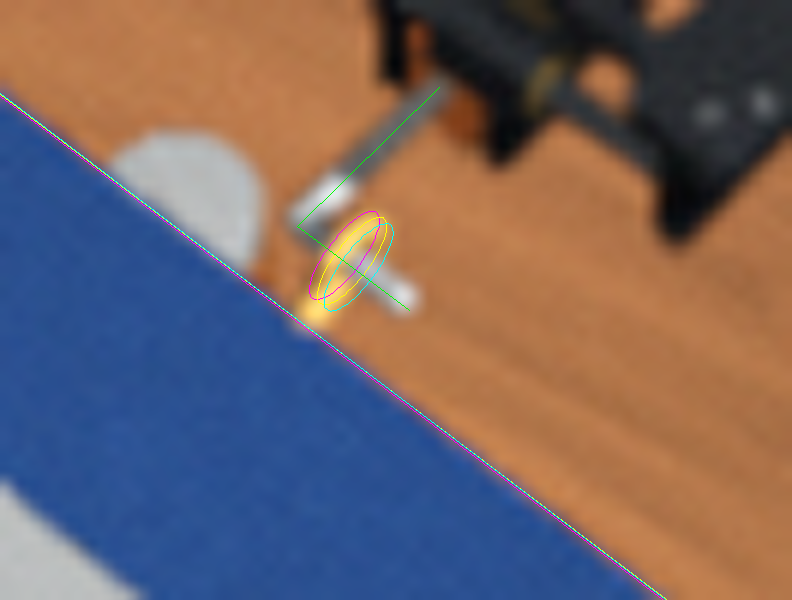

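The overlay shows the hatch at about 1.1 rad on its stop and the rod sitting ~4 mm above prediction: the hook has begun to turn slightly in the grip under the vertical load. I'll add forward pull, which doesn't twist the grip, to build the force up.

servo_tool(series=[{"fingers": 1, "tx": 0, "ty": 0, "tz": -0.001, "yaw": 0}])

```text
time_s: 16.95
tcp_pos: [525.9, 49.7, 191.1]
orientation: [[0.001, 0.147, 0.989], [0.0, 0.989, -0.147], [-1.0, 0.0, 0.001]]
force: [7.5, -1.2, 2.6]
width: 0.252
```

```bash
python3 f.py
```

```text
17.1 [525.8   49.71 191.1 ] F [ 6.75 -0.63  4.62] T [-0.05 -1.74 -0.09]
```

servo_tool(series=[{"fingers": 1, "tx": 0.0006, "ty": 0, "tz": -0.001, "yaw": 0}])

```text
time_s: 17.27
tcp_pos: [525.7, 49.8, 191.0]
orientation: [[0.002, 0.147, 0.989], [0.0, 0.989, -0.147], [-1.0, 0.0, 0.002]]
force: [8.9, -0.6, 3.6]
width: 0.249
```

```bash
python3 f.py
```

```text
17.425 [525.67  49.77 190.98] F [ 8.23 -0.57  4.28] T [-0.09 -2.09 -0.13]
```

servo_tool(series=[{"fingers": 1, "tx": 0.0004, "ty": 0, "tz": -0.0004, "yaw": 0}, {"fingers": 1, "tx": 0.0004, "ty": 0, "tz": -0.0004, "yaw": 0}, {"fingers": 1, "tx": 0.0004, "ty": 0, "tz": -0.0004, "yaw": 0}, {"fingers": 1, "tx": 0.0004, "ty": 0, "tz": -0.0004, "yaw": 0}, {"fingers": 1, "tx": 0.0004, "ty": 0, "tz": -0.0004, "yaw": 0}, {"fingers": 1, "tx": 0.0004, "ty": 0, "tz": -0.0004, "yaw": 0}])

```text
time_s: 18.23
tcp_pos: [525.6, 49.8, 190.9]
orientation: [[0.002, 0.147, 0.989], [0.0, 0.989, -0.147], [-1.0, 0.0, 0.002]]
force: [7.6, -0.4, 3.6]
width: 0.248
```

```bash
python3 f.py
```

```text
18.375 [525.65  49.76 190.88] F [ 8.13 -0.56  5.12] T [-0.07 -2.17 -0.09]
```

Held at about 9.6 N for a second. Relieving the load step by step, centring the pin in the ring.

servo_tool(series=[{"fingers": 1, "tx": -0.001, "ty": 0, "tz": 0.001, "yaw": 0}, {"fingers": 1, "tx": -0.002, "ty": 0, "tz": 0.0025, "yaw": 0}, {"fingers": 1, "tx": -0.003, "ty": 0, "tz": 0.004, "yaw": 0}, {"fingers": 1, "tx": -0.004, "ty": 0, "tz": 0.005, "yaw": 0}, {"fingers": 1, "tx": -0.004, "ty": 0, "tz": 0.005, "yaw": 0}])

```text
time_s: 19.05
tcp_pos: [526.4, 49.5, 191.8]
orientation: [[-0.002, 0.147, 0.989], [-0.0, 0.989, -0.147], [-1.0, -0.001, -0.002]]
force: [0.5, 0.0, -1.2]
width: 0.249
```

```bash
python3 f.py; python3 -c "
from ring import *
ring()
b=cv2.imread('pics/scene6.png');h=cv2.cvtColor(b,cv2.COLOR_BGR2HSV);m=cv2.inRange(h,(18,110,140),(30,255,255));ys,xs=np.nonzero(m[227:251,279:303]);print(xs.mean()+279,ys.mean()+227,len(xs))"
```

```text
19.2 [526.7   49.43 192.04] F [-0.13 -0.23  0.71] T [-0.01 -0.05  0.  ]
t 19.25 F [-0.27  0.11 -1.76] tq [ 0.02 -0.08 -0.  ] pin [588.51  56.48 208.06] exp px [290.5  239.68] brass px 289.92 239.64 25
289.8076923076923 239.69230769230768 26
```

servo_tool(series=[{"fingers": 1, "tx": -0.0016, "ty": 0, "tz": 0.003, "yaw": 0}, {"fingers": 1, "tx": -0.0016, "ty": -0.004, "tz": 0.003, "yaw": 0}, {"fingers": 1, "tx": -0.0016, "ty": -0.01, "tz": 0.003, "yaw": 0}, {"fingers": 1, "tx": -0.0016, "ty": -0.016, "tz": 0.003, "yaw": 0}])

```text
time_s: 19.8
tcp_pos: [527.5, 41.0, 193.3]
orientation: [[-0.0, 0.147, 0.989], [0.0, 0.989, -0.147], [-1.0, 0.0, -0.0]]
force: [-0.9, -0.4, -1.7]
width: 0.254
```

```bash
python3 f.py
```

```text
19.95 [527.54  41.09 193.36] F [-0.24 -0.34 -0.03] T [ 0.02 -0.05 -0.01]
```

Free. Withdrawing fully sideways, rising, and carrying the hook over to the trivet.

servo_tool(series=[{"fingers": 1, "tx": 0, "ty": -0.015, "tz": 0, "yaw": 0}, {"fingers": 1, "tx": 0, "ty": -0.04, "tz": 0, "yaw": 0}, {"fingers": 1, "tx": 0, "ty": -0.07, "tz": 0, "yaw": 0}, {"fingers": 1, "tx": -0.01, "ty": -0.1, "tz": 0, "yaw": 0}, {"fingers": 1, "tx": -0.03, "ty": -0.15, "tz": 0, "yaw": 0}, {"fingers": 1, "tx": -0.04, "ty": -0.22, "tz": 0, "yaw": 0}, {"fingers": 1, "tx": -0.04, "ty": -0.3, "tz": 0, "yaw": 0}, {"fingers": 1, "tx": -0.04, "ty": -0.38, "tz": -0.001, "yaw": 0}, {"fingers": 1, "tx": -0.02, "ty": -0.46, "tz": -0.002, "yaw": 0}, {"fingers": 1, "tx": 0.03, "ty": -0.53, "tz": -0.002, "yaw": 0}, {"fingers": 1, "tx": 0.1, "ty": -0.58, "tz": -0.002, "yaw": 0}, {"fingers": 1, "tx": 0.16, "ty": -0.6, "tz": -0.002, "yaw": 0}, {"fingers": 1, "tx": 0.19, "ty": -0.606, "tz": -0.002, "yaw": 0}, {"fingers": 1, "tx": 0.2, "ty": -0.606, "tz": -0.002, "yaw": 0}, {"fingers": 1, "tx": 0.2, "ty": -0.606, "tz": -0.002, "yaw": 0}, {"fingers": 1, "tx": 0.2, "ty": -0.606, "tz": -0.002, "yaw": 0}])

```text
time_s: 22.0
tcp_pos: [482.8, -258.0, 94.3]
orientation: [[0.002, 0.146, 0.989], [-0.0, 0.989, -0.146], [-1.0, 0.0, 0.002]]
force: [0.2, 0.1, -1.4]
width: 0.254
```

```bash
python3 f.py; python3 - <<'E'
from h import *
st=observe();np.save('st7.npy',st,allow_pickle=True)
a=snap('wrist','w7.png')[:,:,::-1];b=snap('scene','scene7.png')[:,:,::-1]
o=np.zeros((600,800,3),np.uint8);o[:360,:480]=cv2.resize(a,(480,360));o[360:600,:400]=cv2.resize(b[140:320,130:430],(400,240))
t=snap('top','top7.png')[:,:,::-1];o[360:600,400:]=cv2.resize(t[120:290,120:420],(400,227+13))
cv2.imwrite('pics/m7.png',o)
E
```

```text
22.15 [ 482.48 -258.08   93.93] F [-0.24  0.2   0.17] T [-0.   -0.05  0.  ]
```

View pics/m7.png

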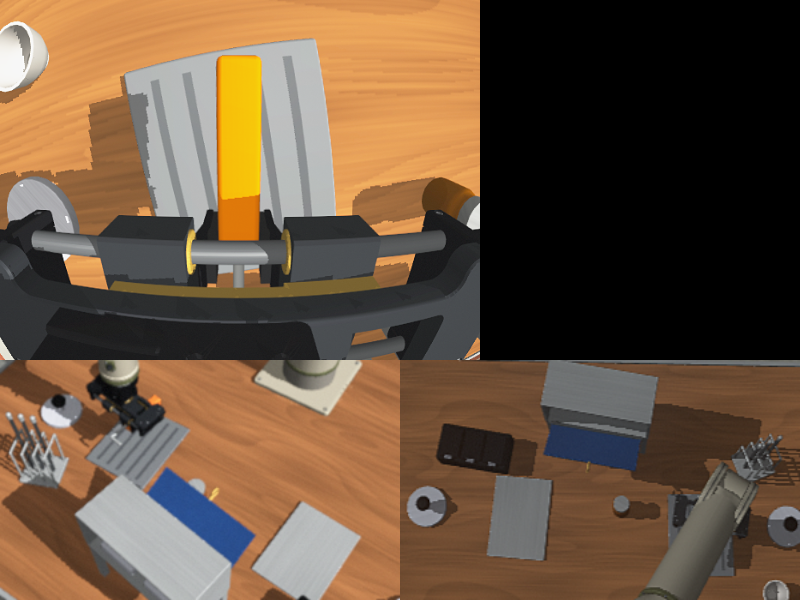

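The hatch lies down and the hook hangs centrally over the trivet; bystanders are undisturbed. Lowering gently.

servo_tool(series=[{"fingers": 1, "tx": 0.02, "ty": 0, "tz": 0, "yaw": 0}, {"fingers": 1, "tx": 0.06, "ty": 0, "tz": 0, "yaw": 0}, {"fingers": 1, "tx": 0.1, "ty": 0, "tz": 0, "yaw": 0}, {"fingers": 1, "tx": 0.125, "ty": 0, "tz": 0, "yaw": 0}, {"fingers": 1, "tx": 0.135, "ty": 0, "tz": 0, "yaw": 0}, {"fingers": 1, "tx": 0.143, "ty": 0, "tz": 0, "yaw": 0}, {"fingers": 1, "tx": 0.15, "ty": 0, "tz": 0, "yaw": 0}, {"fingers": 1, "tx": 0.155, "ty": 0, "tz": 0, "yaw": 0}, {"fingers": 1, "tx": 0.155, "ty": 0, "tz": 0, "yaw": 0}])

```text
time_s: 23.48
tcp_pos: [482.0, -258.2, 15.8]
orientation: [[0.0, 0.147, 0.989], [0.0, 0.989, -0.147], [-1.0, 0.0, 0.0]]
force: [0.5, -0.3, -1.6]
width: 0.249
```

```bash
python3 f.py
```

```text
23.625 [ 482.16 -258.23   15.97] F [ 0.19 -0.11 -0.02] T [ 0.01 -0.05 -0.01]
```

servo_tool(series=[{"fingers": 1, "tx": 0.002, "ty": 0, "tz": 0, "yaw": 0}, {"fingers": 1, "tx": 0.004, "ty": 0, "tz": 0, "yaw": 0}, {"fingers": 1, "tx": 0.006, "ty": 0, "tz": 0, "yaw": 0}, {"fingers": 1, "tx": 0.007, "ty": 0, "tz": 0, "yaw": 0}, {"fingers": 1, "tx": 0.007, "ty": 0, "tz": 0, "yaw": 0}])

```text
time_s: 24.3
tcp_pos: [482.5, -258.3, 12.6]
orientation: [[0.001, 0.147, 0.989], [-0.0, 0.989, -0.147], [-1.0, 0.0, 0.001]]
force: [1.5, 0.9, 3.0]
width: 0.25
```

```bash
python3 f.py
```

```text
24.45 [ 482.46 -258.26   12.53] F [2.23 0.28 4.76] T [ 0.1  -0.13 -0.04]
```

Resting on the trivet (4.8 N). Releasing.

servo_tool(series=[{"fingers": 0.7, "tx": 0, "ty": 0, "tz": 0, "yaw": 0}, {"fingers": 0.5, "tx": 0, "ty": 0, "tz": 0, "yaw": 0}, {"fingers": 0.3, "tx": 0, "ty": 0, "tz": 0, "yaw": 0}, {"fingers": 0.1, "tx": 0, "ty": 0, "tz": 0, "yaw": 0}, {"fingers": 0, "tx": 0, "ty": 0, "tz": 0, "yaw": 0}, {"fingers": 0, "tx": 0, "ty": 0, "tz": 0, "yaw": 0}, {"fingers": 0, "tx": 0, "ty": 0, "tz": 0, "yaw": 0}, {"fingers": 0, "tx": 0, "ty": 0, "tz": 0, "yaw": 0}, {"fingers": 0, "tx": 0, "ty": 0, "tz": 0, "yaw": 0}])

```text
time_s: 25.62
tcp_pos: [482.0, -258.2, 12.3]
orientation: [[0.0, 0.147, 0.989], [0.0, 0.989, -0.147], [-1.0, 0.0, 0.0]]
force: [-0.5, -1.2, -0.1]
width: 0.99
```

Rising straight up, then moving back toward the robot's free space for a final look.

servo_tool(series=[{"fingers": 0, "tx": -0.03, "ty": 0, "tz": 0, "yaw": 0}, {"fingers": 0, "tx": -0.1, "ty": 0, "tz": 0, "yaw": 0}, {"fingers": 0, "tx": -0.2, "ty": 0, "tz": 0, "yaw": 0}, {"fingers": 0, "tx": -0.3, "ty": 0, "tz": 0, "yaw": 0}, {"fingers": 0, "tx": -0.4, "ty": 0, "tz": 0, "yaw": 0}, {"fingers": 0, "tx": -0.46, "ty": 0, "tz": 0, "yaw": 0}, {"fingers": 0, "tx": -0.46, "ty": 0, "tz": 0, "yaw": 0}, {"fingers": 0, "tx": -0.46, "ty": 0, "tz": 0, "yaw": 0}])

```text
time_s: 26.62
tcp_pos: [481.7, -258.1, 242.2]
orientation: [[-0.0, 0.147, 0.989], [0.0, 0.989, -0.147], [-1.0, 0.0, -0.0]]
force: [0.7, -0.0, -0.2]
width: 1.001
```

```bash
python3 - <<'E'
from h import *
np.set_printoptions(precision=1,suppress=True)
st=observe();print(st['time_s'],st['tcp_pos'],st['force'])
a=snap('wrist','w8.png')[:,:,::-1];b=snap('scene','scene8.png')[:,:,::-1]
o=np.zeros((600,800,3),np.uint8);o[:360,:480]=cv2.resize(a,(480,360));o[360:600,:400]=cv2.resize(b[140:320,130:430],(400,240))
o[360:600,400:]=cv2.resize(b[220:300,220:353],(400,240),interpolation=cv2.INTER_CUBIC)
cv2.imwrite('pics/m8.png',o)
h=cv2.cvtColor(a,cv2.COLOR_BGR2HSV);m=cv2.inRange(h,(5,190,120),(28,255,255));k,l,s,c=cv2.connectedComponentsWithStats(m)
i=1+np.argmax(s[1:,4]);r=cv2.minAreaRect(np.argwhere(l==i)[:,::-1].astype(np.float32));print(s[i],c[i])
q=[atz('wrist',u,v,42,st) for u,v in cv2.boxPoints(r)];print(q,np.mean(q,0))
E
```

```text
26.625 [ 481.7 -258.1  242.2] [ 0.7 -0.  -0.2]
[ 269  102   19   96 1797] [278.  148.9]
[array([ 383.1, -252.9,   42. ]), array([ 386. , -233.4,   42. ]), array([ 492.7, -248.8,   42. ]), array([ 489.6, -269.2,   42. ])] [ 437.9 -251.1   42. ]
```

View pics/m8.png

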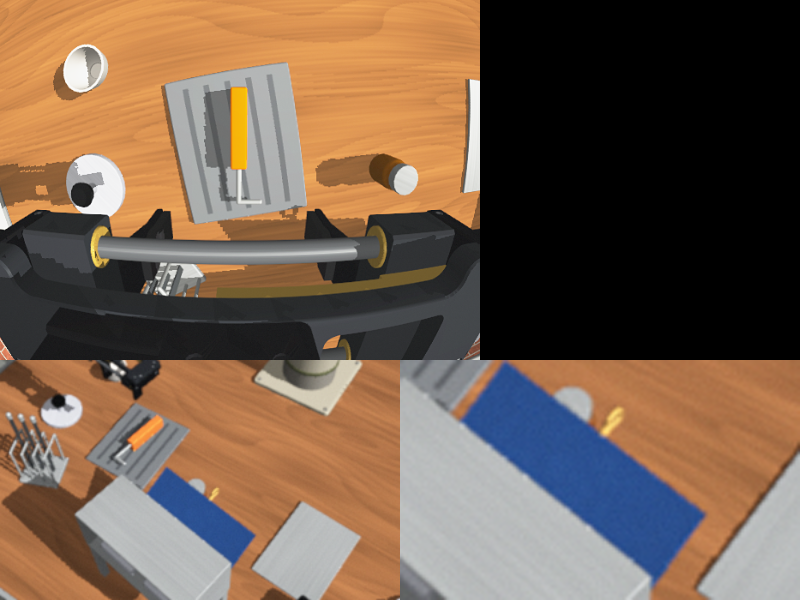

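The final view shows the hook flat and released in the middle of the trivet, the hatch down with the eye free, and the other things in place. One numeric check that the hatch hasn't moved, then I hand in.

```bash
python3 - <<'E'
from h import *
for f in('scene6','scene7','scene8'):
    h=cv2.cvtColor(cv2.imread(f'pics/{f}.png'),cv2.COLOR_BGR2HSV);m=cv2.inRange(h,(18,110,140),(30,255,255));ys,xs=np.nonzero(m[227:251,279:303]);print(f,xs.mean()+279,ys.mean()+227,len(xs))
from cell import job_done
print(job_done())
E
```

```text
scene6 289.8076923076923 239.69230769230768 26
scene7 290.28125 239.6875 32
scene8 290.28125 239.6875 32
the job is handed in; nothing more can be done
None
```

I did the job in one pass and handed it in at about 27 s of the 72 allowed; `job_done` gave no verdict.

- **Hatch:** I picked up the hook near its rod end, put the tip through the eye and swung the hatch down to about 1.1 rad, onto the screw. I held about 9.6 N for roughly 1 s, then unhooked sideways with no measurable drag. The highest measured load was about 10 N.
- **Hook:** I laid it on the trivet, let go and raised the gripper clear.

**Last checks**
- The middle of the hook's length is about 1 mm from my estimate of the trivet's centre, and it looks flat.
- The eye stayed in the same place in the scene images from after unhooking to the end. It shifted about 0.5 px from the pressed image, probably because the pin no longer covers part of it.
- The bystanders look undisturbed in the last pictures; I did not measure them.

**What disagreed or is inferred**
- **Grip turned:** the hook turned slightly in the grip while pressing, with the rod about 4 mm high in the image. Straight-down force stalled near 6 N, so I made up the 10 N with a forward pull.
- **Stop contact:** I inferred that the hatch is on the stop from the force rise and the eye holding still. I could not measure the stop force directly.
- **Screw angle:** depending on the shape of the screw's head, the picture of it put the stop at 1.13 to 1.22 rad. That is slightly more than the roughly 1.1 rad I saw.

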